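# Sort the gold fork parts into their dishes

## Robot

A 7-joint arm with a two-finger parallel gripper is mounted at the origin on the work surface. World frame = base frame: x ahead of the robot, y to its left, z up, the work surface at z = 0. Lengths are in m, angles in rad, forces in N, time in s.
With the tool pointing down it reaches from about 0.4 to 0.85 m from the base axis. Payload 10.4 kg.
Tool frame: the origin (TCP) lies between the finger pads; the fingertips stand 25 mm ahead of it and the grasp point (between the pads) lies 6 mm ahead of it; z points along the fingers, y is the line along which they close (so a half turn about z gives the same grasp; the last joint's range is limited). The gripper opens to 87 mm and grips with 3 to 60 N. Pads are 19 mm wide; open, the fingers measure 117 mm over their backs; the gripper's body (75 mm by 190 mm) begins 51 mm behind the grasp point.
Start: joints at [1.106, 0.332, -0.065, 1.46, 0.022, 1.35, -0.088], TCP at [0.267, -0.565, 0.248] pointing down, gripper open.
Joint ranges: [-2.6, 2.6], [-0.5, 2.12], [-1.47, 1.34], [0.16, 2.42], [-1.27, 4.41], [0.06, 2.06], [-2.6, 2.6]. Speed limits (rad/s): [2.22, 2.22, 2.79, 2.79, 3.14, 3.14, 3.14].

## Interface

Orientations are given as a rotation vector (axis times angle).
In Python, from workcell import arm gives the robot as it stands. Calls block until the motion is done:
- arm.move_pose(position, orientation): joint-space move of the TCP to a pose.
- arm.move_straight(position, v=0.15, ori=None): straight line of the TCP; ori=None keeps the orientation; v is the mean speed in m/s.
- arm.set_joints(angles): joint-space move.
- arm.move_gripper(opening, effort=None): opening from 0.0 (shut) to 1.0 (fully open); effort is the grip in N (None keeps the last); returns when the fingers have stopped.
- arm.dwell(seconds).
- arm.ik(position, orientation): joint angles nearest the present ones, or None.
- arm.get_state(): the state.
- arm.get_image(name): name is "scene" or "top" or "wrist"; returns a dict with "color" (384x512x3 uint8, blue, green, red), "z_map" (384x512 float32, m along the optical axis (not along the pixel's ray), 0 where there is no reading), "fx", "fy", "cx", "cy" (pixels), "world_to_cam" (4x4, takes a point from world to camera coordinates); the wrist camera has in their place "hand_eye" (4x4, takes a point from camera to tool coordinates, whose origin is the TCP and whose axes are the flange's). Camera axes: x right, y up, looking along -z (the intrinsics and any distortion apply to the point x, -y, -z); pixel columns grow to the right and rows downward; lengths in m; the calibration is good to about 2 mm. A picture is of the moment at which its call begins: read the wrist's pose just before it.
A pose or a line that the arm cannot do raises arm.MotionError and nothing moves.
- arm.sign_off(): hands the job in; it is judged then, once.
Trained networks look in the newest picture that a camera, given by its name, has taken for a name from the list of things; names that differ only in an ending like _2 or _b are one class to them, and where a whole thing is asked for, a point or a joint stands for the part that bears it (a point fixed in the world has none). Each returns a list of dicts, best first, with "p" (0 to 1); they miss things now and then, are a little off and sometimes report something else, mostly with a low value. They report only what shows in the picture. A call takes as long as a camera call. They do not tell look-alikes from the thing itself.
- arm.boxes_of(thing, camera): "centre" ([column, row] in pixels, amid what is visible of it).
- arm.cut_out(thing, camera): "pixels" (384x512 bool, what is visible of it) and "centre" ([column, row] in pixels, amid what is visible of it).
- arm.place_of(thing, camera): "centre" ([column, row] in pixels: a listed point, or the origin of a listed thing).
The state is a dict: "clock": time; "q": joint angles; "joint_velocities": joint speeds; "tau": joint torques, N m; "position": TCP position; "eef_rot": TCP orientation; "force": force on the tool from outside, world axes, zero at the start; "moment": the same for the moment, N m; "width": opening from 0.0 (shut) to 1.0 (fully open); "grip_force": force on a finger pad.
Only numpy, scipy, OpenCV 4.12 (cv2) and the standard library are available. Lean on these libraries where they do the work, as an engineer would, in place of code of your own. Each camera call takes 0.05 s, during which the arm holds its last target. There are 200 camera calls.

## Task

Sort the four gold fork parts into the magnetic dishes: the hexagonal top cap in the red dish, the ring-shaped collar in the blue dish, the solid round piston in the green dish and the rectangular axle block in the white dish. Set each one down gently, without dropping it, so that it stands upright as it does now, flat on the floor of its dish. Leave the two black parts standing where they are.

Things in the scene. Friction and masses are not known exactly. Their poses are not given: they have to be found in the camera images.
- gold_cap: hexagonal gold fork top cap standing upright: hexagonal prism 36 mm across flats (42 mm across corners), 34 mm high, with a small red dial (18 mm across, 6 mm high) on top, 40 mm in all. Origin: centre of its underside; z up; one pair of flats faces +y and -y, the others every 60 degrees. About 70 g.
- gold_collar: Gold ring-shaped collar (short tube) standing upright: 44 mm outside, 26 mm bore, 36 mm high. Origin: centre of its underside; z up. About 70 g.
- gold_piston: Gold solid round piston standing upright: cylinder 30 mm across, 42 mm high, two thin black seal lines round it and a small black dot on its top. Origin: centre of its underside; z up. About 60 g.
- gold_block: Gold rectangular axle block standing upright: 38 mm along its x, 24 mm along its y, 36 mm high, two black screw holes on top. Origin: centre of its underside; z up. About 80 g.
- dish_red: Red round magnetic parts dish, held fast to the bench (does not move): 80 mm across outside, 72 mm across inside, rim 7 mm high, flat inner floor 3 mm above the bench. Origin: centre of its underside, on the bench; z up.
- dish_blue: Blue round magnetic parts dish, held fast to the bench (does not move): 80 mm across outside, 72 mm across inside, rim 7 mm high, flat inner floor 3 mm above the bench. Origin: centre of its underside, on the bench; z up.
- dish_green: Green round magnetic parts dish, held fast to the bench (does not move): 80 mm across outside, 72 mm across inside, rim 7 mm high, flat inner floor 3 mm above the bench. Origin: centre of its underside, on the bench; z up.
- dish_white: White round magnetic parts dish, held fast to the bench (does not move): 80 mm across outside, 72 mm across inside, rim 7 mm high, flat inner floor 3 mm above the bench. Origin: centre of its underside, on the bench; z up.
- black_cap: Not to be moved: hexagonal black fork top cap standing upright: hexagonal prism 36 mm across flats (42 mm across corners), 34 mm high, with a small red dial (18 mm across, 6 mm high) on top, 40 mm in all. Origin: centre of its underside; z up; one pair of flats faces +y and -y, the others every 60 degrees.
- black_collar: Not to be moved: black ring-shaped collar (short tube) standing upright: 44 mm outside, 26 mm bore, 36 mm high. Origin: centre of its underside; z up. All parts and dishes stand on the bench at least about 95 mm apart, centre to centre; a loose silver socket (24 mm across, 45 mm high) and a grey rubber bumper (34 mm across, 30 mm high) stand among them and are not part of the job.
There are look-alikes about, which are no part of the job. Leave any pink, purple or turquoise look-alike of the gold_piston alone.

How it is judged:
At the end, for the whole second after the job is handed in: Cap in red, collar in blue, piston in green, block in white dish: each within 15 mm of its centre, underside 1-6 mm above the dish's underside, upright within 0.12 rad, released, at rest (0.02 m/s, 0.2 rad/s). Black parts upright within 0.12 rad, within 20 mm of their start (horizontal distance between gold_cap and dish_red below 0.015 m and z of gold_cap in the frame of dish_red between 0.001 and 0.006 m and angle between each of gold_cap, gold_collar, gold_piston, gold_block, black_cap, black_collar's own z axis and vertical below 0.12 rad and linear speed of each of gold_cap, gold_collar, gold_piston, gold_block below 0.02 m/s and angular speed of each of gold_cap, gold_collar, gold_piston, gold_block below 0.2 rad/s and horizontal distance between gold_collar and dish_blue below 0.015 m and z of gold_collar in the frame of dish_blue between 0.001 and 0.006 m and horizontal distance between gold_piston and dish_green below 0.015 m and z of gold_piston in the frame of dish_green between 0.001 and 0.006 m and horizontal distance between gold_block and dish_white below 0.015 m and z of gold_block in the frame of dish_white between 0.001 and 0.006 m and distance of each of black_cap, black_collar from where it was at the start of the episode below 0.02 m); the robot touches nothing.
It fails at once if a gold part is dropped or thrown (faster than 0.6 m/s out of the fingers: a fall of about 18 mm) ((linear speed of gold_cap above 0.6 m/s and contact force between the fingers and gold_cap below 0.05 N) or (linear speed of gold_collar above 0.6 m/s and contact force between the fingers and gold_collar below 0.05 N) or (linear speed of gold_piston above 0.6 m/s and contact force between the fingers and gold_piston below 0.05 N) or (linear speed of gold_block above 0.6 m/s and contact force between the fingers and gold_block below 0.05 N)).
It fails at once if a black part is shifted by more than 20 mm (distance of any of black_cap, black_collar from where it was at the start of the episode above 0.02 m).
It also fails if it takes over 93 s, if anything falls off the work surface, if the arm or the gripper's body presses on something with over 40 N, if the wrist force passes 120 N, or if a joint passes its speed limit or range.

## Working session

There is one attempt and no reset: what is moved stays moved. The work goes in short steps, each a Python script; the robot and the scene stay as the last script left them, time stands still between calls to the robot, and variables do not carry over. Pictures are saved under pics/ and viewed, at most 14 in all, crops included, and the job is handed in when it is done.

```bash
mkdir -p pics; ls
python3 - <<'E'
from workcell import arm
import cv2,numpy as np
for n in("top","scene"):
    im=arm.get_image(n); cv2.imwrite(f"pics/{n}0.png",im["color"]); np.savez(f"{n}0.npz",**im)
    print(n,im["fx"],im["fy"],im["cx"],im["cy"],np.round(im["world_to_cam"],3).tolist(),[k for k in im])
s=arm.get_state(); print(s["clock"],s["position"],s["eef_rot"],s["width"])
E
```

```text
pics
top 410.9013615703356 410.9013615703356 262.7170507571379 188.26203308638276 [[0.016, -1.0, -0.005, 0.026], [0.992, 0.016, 0.128, -0.581], [-0.128, -0.007, 0.992, -1.013], [0.0, 0.0, 0.0, 1.0]] ['color', 'z_map', 'fx', 'fy', 'cx', 'cy', 'world_to_cam']
scene 356.45788138095435 356.45788138095435 256.22452228490806 191.73113665777342 [[0.071, 0.997, -0.021, -0.087], [-0.57, 0.058, 0.82, 0.286], [0.819, -0.046, 0.572, -1.284], [0.0, 0.0, 0.0, 1.0]] ['color', 'z_map', 'fx', 'fy', 'cx', 'cy', 'world_to_cam']
0.1 [ 0.26710434 -0.56470545  0.2468562 ] [-3.06407520e+00 -6.88095180e-01  4.90018952e-04] 1.0007974245652007
```

View pics/top0.png

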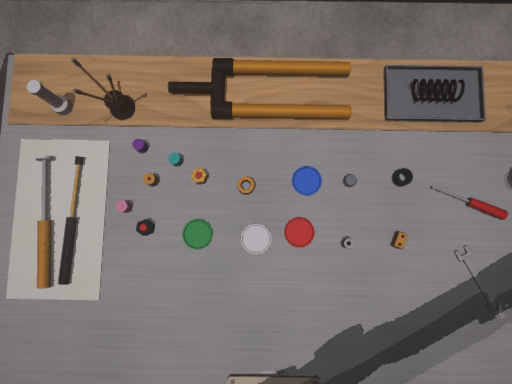

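View pics/scene0.png

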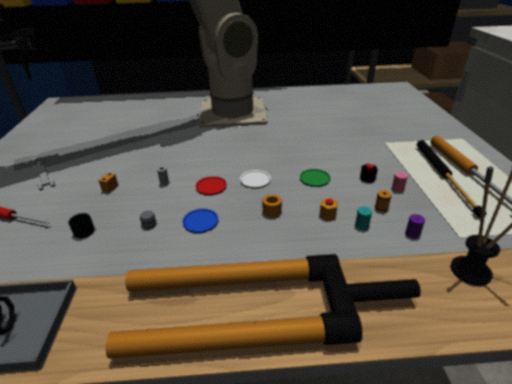

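The top view shows the cap at (199,176), collar (246,185), piston (150,179) and block (400,240). The dishes are green (198,234), white (256,239), red (299,232) and blue (307,181). The black cap is at (145,228) and the black collar at (402,177). Next I'll turn these into positions using depth.

```bash
cat > h.py <<'E'
import numpy as np,cv2
from scipy.spatial.transform import Rotation as R
def cloud(im,T=None):
    """world xyz per pixel; T = camera->world"""
    if T is None: T=np.linalg.inv(im["world_to_cam"])
    z=im["z_map"]; v,u=np.mgrid[:z.shape[0],:z.shape[1]]
    P=np.stack([(u-im["cx"])/im["fx"]*z,-(v-im["cy"])/im["fy"]*z,-z],-1)
    P=P@T[:3,:3].T+T[:3,3]; P[z==0]=np.nan
    return P
def blob(P,c,r,zmin,zmax):
    """points of P in a disc of r (m) about xy c, within a height band: centre + minAreaRect"""
    m=(np.hypot(P[...,0]-c[0],P[...,1]-c[1])<r)&(P[...,2]>zmin)&(P[...,2]<zmax)
    q=P[m]; (x,y),s,a=cv2.minAreaRect((q[:,:2]*1000).astype(np.float32))
    return np.array([x,y])/1000,q.mean(0),np.round(s),a,len(q)
E
python3 - <<'E'
from h import *
im=dict(np.load("top0.npz")); P=cloud(im)
pts=dict(cap=(199,176),collar=(246,185),piston=(150,179),block=(400,240),green=(198,234),white=(256,239),red=(299,232),blue=(307,181),bcap=(145,228),bcollar=(402,177),socket=(348,243),bumper=(350,180),teal=(175,158),pink=(122,206),purple=(139,145))
for n,(u,v) in pts.items():
    p=P[v-6:v+7,u-6:u+7].reshape(-1,3); zt=np.nanpercentile(p[:,2],90)
    c=np.nanmedian(p,0)
    if n in("green","white","red","blue"):
        hsv=cv2.cvtColor(im["color"],cv2.COLOR_BGR2HSV)
        fl=im["color"].astype(int); d=np.abs(fl-fl[v,u]).max(-1)<45
        k,l=cv2.connectedComponents(d.astype(np.uint8)); vv,uu=np.where(l==l[v,u])
        b=np.nanmean(P[vv,uu],0); print(n,np.round(b,4),len(vv),(np.ptp(uu),np.ptp(vv)))
    else:
        b=blob(P,c,.035,zt-.012,zt+.01); print(n,round(zt,3),np.round(b[0],4),np.round(b[1],4),b[2],round(b[3]),b[4])
E
```

```text
cap 0.041 [0.6127 0.2021] [0.6124 0.2018 0.0358] [38. 35.] 38 175
collar 0.038 [0.5892 0.081 ] [0.5894 0.0804 0.0357] [42. 41.] 1 157
piston 0.044 [0.6009 0.3278] [0.6003 0.3271 0.0418] [29. 29.] 22 117
block 0.038 [ 0.455  -0.3131] [ 0.4553 -0.3121  0.0354] [25. 38.] 68 161
green [0.4628 0.2044 0.0041] 758 (np.int64(30), np.int64(30))
white [0.4537 0.0519 0.0038] 738 (np.int64(31), np.int64(30))
red [ 0.4718 -0.0604  0.004 ] 687 (np.int64(30), np.int64(29))
blue [ 0.6083 -0.0796  0.0038] 662 (np.int64(29), np.int64(29))
bcap 0.04 [0.4762 0.3368] [0.4767 0.3363 0.0354] [38. 37.] 1 187
bcollar 0.037 [ 0.618  -0.3254] [ 0.6178 -0.325   0.0347] [43. 42.] 67 176
socket 0.047 [ 0.4457 -0.179 ] [ 0.4456 -0.1785  0.0447] [20. 22.] 1 77
bumper 0.032 [ 0.6078 -0.189 ] [ 0.607  -0.1885  0.0288] [31. 28.] 6 121
teal 0.044 [0.6548 0.2658] [0.6546 0.2653 0.0416] [29. 30.] 5 115
pink 0.044 [0.5293 0.3944] [0.5293 0.3935 0.0416] [26. 30.] 2 120
purple 0.044 [0.69  0.361] [0.6898 0.3597 0.0419] [30. 28.] 87 118
```

```bash
cat >> h.py <<'E'
from workcell import arm
def ori(a): return (R.from_euler('z',a)*R.from_euler('x',np.pi)).as_rotvec()
def best_yaw(pos,cands):
    q0=arm.get_state()["q"]; best=None
    for a in cands:
        q=arm.ik(pos,ori(a))
        if q is not None:
            d=np.abs(np.array(q)-q0).max()
            if best is None or d<best[0]: best=(d,a)
    return best[1]
def wrist(name=None):
    s=arm.get_state(); im=arm.get_image("wrist")
    T=np.eye(4); T[:3,:3]=R.from_rotvec(s["eef_rot"]).as_matrix(); T[:3,3]=s["position"]
    if name: cv2.imwrite(f"pics/{name}.png",im["color"])
    return im,cloud(im,T@im["hand_eye"])
E
python3 - <<'E'
from h import *
im=dict(np.load("top0.npz")); P=cloud(im)
m=(np.hypot(P[...,0]-.455,P[...,1]+.313)<.035)&(P[...,2]>.026)
q=P[m][:,:2]; w,V=np.linalg.eigh(np.cov(q.T)); print(w,V[:,1],"long angle",np.arctan2(V[1,1],V[0,1]))
a=np.arctan2(V[1,1],V[0,1])  # tool x along long axis
pos=[.455,-.313,.2]; a=best_yaw(pos,[a,a+np.pi,a-np.pi]); print(a)
t=arm.get_state()["clock"]; arm.move_pose(pos,ori(a)); s=arm.get_state(); print(s["clock"]-t,s["position"],s["q"])
im,W=wrist("w_block"); np.save("W.npy",W)
b=blob(W,(.455,-.313),.04,.03,.045); print(b)
q=W[(np.hypot(W[...,0]-.455,W[...,1]+.313)<.04)&(W[...,2]>.03)]; print(q.max(0),q.min(0),np.nanmedian(W[...,2]))
E
```

```text
[5.50908790e-05 1.25441574e-04] [-0.91220073  0.40974362] long angle 2.7194196709339935
-0.4221729826557996
1.275 [ 0.45453154 -0.31400869  0.20006874] [ 0.67211788  0.21261552 -0.17144315  1.71335152  0.0388902   1.21877311
 -1.5022992 ]
(array([ 0.45675397, -0.31477261]), array([ 0.45744901, -0.31517353,  0.0363746 ]), array([24., 38.]), 68.8604965209961, 773)
[ 0.49449722 -0.29317747  0.29778038] [ 0.43571357 -0.35290366  0.03036546] 0.0014110167345798008
```

View pics/w_block.png

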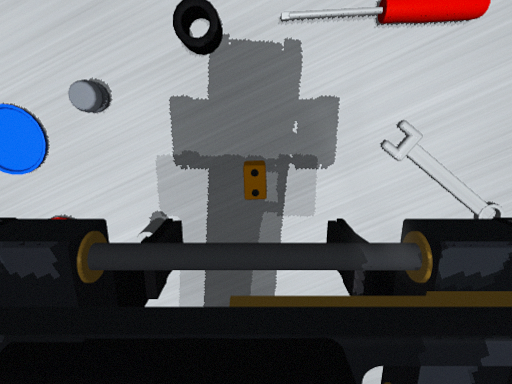

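The wrist view shows the block centred at (255,180), which agrees with the top estimate to within 2 mm. I'll pick it now.

```bash
cat >> h.py <<'E'
H=.2; GZ=.032
def pick(c,a,width):
    arm.move_gripper(min(1,(width+.028)/.087))
    arm.move_straight([*c,.09],v=.2,ori=ori(a)); arm.move_straight([*c,GZ],v=.08)
    arm.move_gripper(0.0,effort=20)
    arm.move_straight([*c,.06],v=.1); s=arm.get_state(); print("grip",s["width"]*.087,s["grip_force"],s["clock"])
    if s["grip_force"]<2: raise SystemExit("no grip")
    arm.move_straight([*c,H],v=.2)
def place(d,cands,width):
    a=best_yaw([*d,H],cands); arm.move_pose([*d,H],ori(a))
    s=arm.get_state(); print("over dish",s["position"],s["width"]*.087,s["grip_force"])
    arm.move_straight([*d,.06],v=.15); arm.move_straight([*d,GZ+.004],v=.03)
    print("force",arm.get_state()["force"])
    arm.move_gripper(min(1,(width+.02)/.087)); arm.dwell(.2)
    arm.move_straight([*d,H],v=.15)
def look(c,zlo,zhi,name=None):
    a=best_yaw([*c,H],np.arange(-3,3.1,.5)); arm.move_pose([*c,H],ori(a)); im,W=wrist(name)
    b=blob(W,c,.035,zlo,zhi); print(b,a); return b,a
E
python3 - <<'E'
from h import *
c=[.4565,-.3147]; a=-.37
pick(c,a,.024)
place([.4537,.0519],[a+k for k in np.arange(-3,3.1,.5)],.024)
im,W=wrist("w1"); print(blob(W,(.4537,.0519),.035,.03,.045),arm.get_state()["clock"])
E
```

```text
grip 0.02340828637941975 19.994040154851973 4.9083
over dish [0.45412056 0.05030569 0.19992718] 0.024006766130772593 19.99392919940874
force [-0.14345327  0.72233597 -1.3997279 ]
(array([0.45466107, 0.05199843]), array([0.45545499, 0.05245107, 0.03926494]), array([37., 23.]), 7.072580337524414, 784) 11.3417
```

View pics/w1.png

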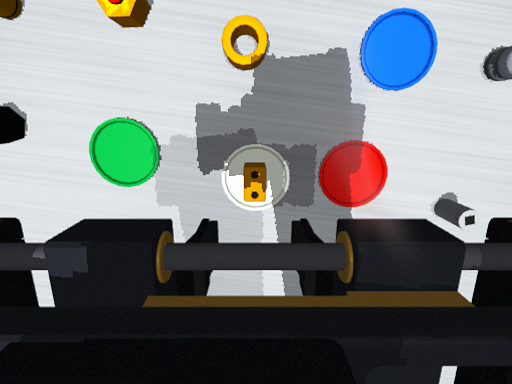

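The block is standing centred in the white dish at (255,178), with its top at 39 mm as expected. Collar next, then the piston and the cap.

Run:
```python
from h import *
al=np.arange(-3,3.1,.5)
for c,z,d,w in [((.5892,.081),.036,(.6083,-.0796),.044),((.6009,.3278),.042,(.4628,.2044),.030)]:
    b,a=look(c,z-.004,z+.006)
    if np.hypot(*(b[0]-c))>.006: raise SystemExit("mismatch")
    pick(b[0],a,w); place(d,al,w)
    im,W=wrist(f"w_{z}"); print(blob(W,d,.035,z-.001,z+.009),arm.get_state()["clock"])
c=(.6127,.2021); b,a=look(c,.030,.037,"w_cap")
```

```text
(array([0.59139624, 0.07983905]), array([0.59200582, 0.07987956, 0.03626224]), array([43., 43.]), 35.58216857910156, 850) 0.0
grip 0.04302236693193608 19.999887208323344 15.4083
over dish [ 0.60782196 -0.08018434  0.19882215] 0.04306629339570675 20.000130916305352
force [ 0.61958501 -0.36229632 -0.42428616]
(array([ 0.60869989, -0.07898107]), array([ 0.6090513 , -0.07931993,  0.03928653]), array([43., 43.]), 62.49787139892578, 858) 21.1583
(array([0.60191962, 0.32800296]), array([0.60254025, 0.32810647, 0.04243529]), array([29., 29.]), 27.884963989257812, 622) 0.5
grip 0.029881903809664365 19.99999105464667 25.775
over dish [0.46304098 0.20419039 0.19977458] 0.02965957418517693 20.000039138831198
force [-0.26655521 -0.65580327 -0.01532509]
(array([0.46307086, 0.20478122]), array([0.46334566, 0.2048704 , 0.04546999]), array([29., 28.]), 29.62343978881836, 635) 31.6
(array([0.6143606 , 0.20234218]), array([0.61494713, 0.20261325, 0.03445368]), array([40., 36.]), 39.25985336303711, 751) 0.5
```

View pics/w_cap.png

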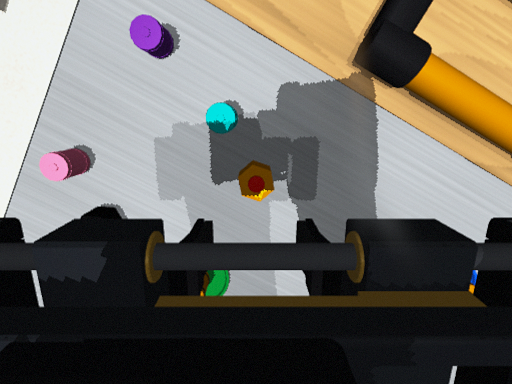

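View pics/w_0.042.png

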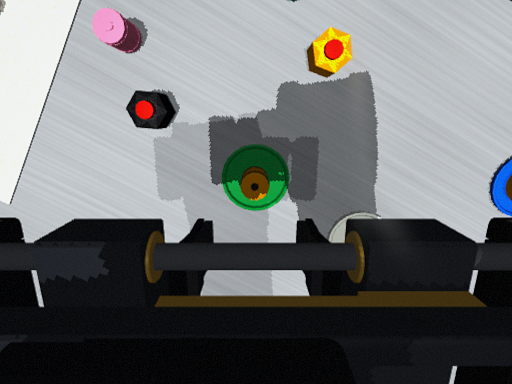

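The piston is centred in the green dish at (255,180). The cap is at (256,183), with flat normals at 9.3° + 60k.

Run:
```python
from h import *
c=(.6144,.2023); d=(.4718,-.0604)
a=best_yaw([*c,H],np.deg2rad(39.3+60*np.arange(-3,3)))
pick(c,a,.040); place(d,np.arange(-3,3.1,.5),.040)
im,W=wrist("w_red"); print(blob(W,d,.035,.034,.04),arm.get_state()["clock"])
arm.move_pose([.35,-.45,.3],ori(best_yaw([.35,-.45,.3],np.arange(-3,3.1,.5))))
im=arm.get_image("top"); cv2.imwrite("pics/top1.png",im["color"]); P=cloud(im)
for n,c,z in [("cap",d,.037),("collar",(.6083,-.0796),.039),("piston",(.4628,.2044),.045),("block",(.4537,.0519),.039),("bcap",(.4762,.3368),.036),("bcol",(.618,-.3254),.036)]:
    b=blob(P,c,.035,z-.012,z+.01); print(n,np.round(b[0]-c,4),np.round(b[1],4),b[2])
```

```text
grip 0.035943449309933005 19.999935359949177 35.6167
over dish [ 0.4724506  -0.05923444  0.2000663 ] 0.0361315969445952 20.00017023630562
force [-0.02814654  0.55555432 -0.78000735]
(array([ 0.47156375, -0.06007644]), array([ 0.47205459, -0.06016723,  0.03750613]), array([35., 40.]), 60.7249755859375, 760) 41.875
cap [-0.0018  0.0021] [ 0.4699 -0.058   0.0382] [33. 40.]
collar [-0.002  0.002] [ 0.606  -0.0775  0.0386] [41. 42.]
piston [-0.0007 -0.0003] [0.4615 0.204  0.0447] [29. 28.]
block [-0.0009  0.0012] [0.4526 0.053  0.0389] [38. 24.]
bcap [ 0.     -0.0002] [0.4766 0.336  0.0352] [38. 38.]
bcol [ 0.     -0.0003] [ 0.6176 -0.3245  0.0345] [43. 43.]
```

View pics/top1.png

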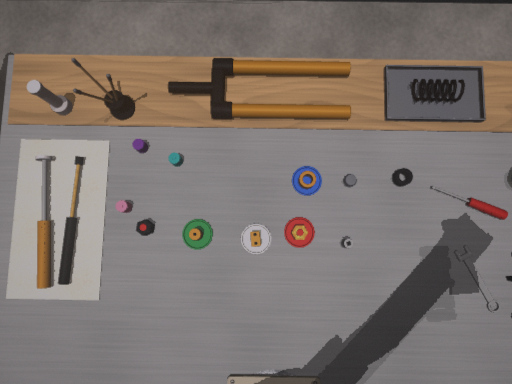

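View pics/w_red.png

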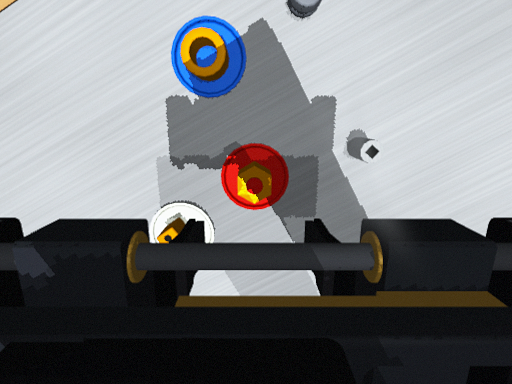

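All four gold parts stand upright in the right dishes, with the cap in red at (299,232), and the black parts haven't moved. Handing in.

```bash
python3 -c "
from workcell import arm
print(arm.sign_off(),arm.get_state()['clock'])"
```

```text
the job is handed in; nothing more can be done
the job is handed in; nothing more can be done
```

I handed the job in after about 45 s of robot time: in the last images the cap (red), collar (blue), piston (green) and block (white) stand upright within about 3 mm of their dish centres, and the black parts have not moved; no verdict came back.

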